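# Seat the weighing pan of the counter scale

## Robot

A 6-joint arm with a two-finger parallel gripper is mounted at the origin on the work surface. World frame = base frame: x ahead of the robot, y to its left, z up, the work surface at z = 0. Lengths are in m, angles in rad, forces in N, time in s.
With the tool pointing down it reaches from about 0.35 to 0.775 m from the base axis. Payload 5.5 kg.
Tool frame: the origin (TCP) lies midway between the tips of the shut fingers; the grasp point (between the pads) lies 19 mm behind it (bot.pinch_z is the distance from the TCP to the grasp point, in m); z points along the fingers, y is the direction in which the jaws open and shut (so a half turn about z gives the same grasp; the last joint's range is limited). The gripper opens to 85 mm and grips with 20 to 120 N. Pads are 22 mm wide; open, the fingers measure 114 mm over their backs; the gripper's body (76 mm by 85 mm) begins 54 mm behind the grasp point. The pads swing forward as they close: fully open they stand 13 mm farther back than shut.
Start: joints at [1.209, 0.313, 0.046, 1.304, 0, 1.431], TCP at [0.127, 0.561, 0.231] pointing down, gripper open.
Joint ranges: [-2.76, 2.76], [-0.86, 1.69], [-1.03, 1.26], [-2.2, 2.34], [-1.47, 1.5], [-3.14, 3.14]. Speed limits (rad/s): [2.57, 2.57, 3.14, 3.14, 3.14, 3.14].

## Interface

Orientations are given as [roll, pitch, yaw] about the fixed x, y, z axes, in that order (R = Rz(yaw) Ry(pitch) Rx(roll)).
In Python, from cell import bot gives the robot as it stands.
- The arm moves only by the tool jog_arm, never from a script. Its argument "increments" is a list that holds one entry, the list of rows, each a list of 7 numbers: the turn, a rotation vector about the tool's x, y, z as a fraction of full scale, then the shift along the tool's x, y, z as a fraction of full scale, then the opening, from -1 (shut) to 1 (fully open). In form: [[[rx, ry, rz, x, y, z, gripper], ...]]. A call has 1 to 5 rows; each row is the pose to reach, as a shift and turn from the pose measured when the call began, along the tool's axes at that moment, turning the shorter way round; what a row does not reach only later rows make up. Full scale, the value 1, is 250 mm for a shift and 180 degrees for a turn. A row lasts 1/8 s, in which the tool goes at most 62.5 mm and 10.7 degrees, less where a joint would pass 70% of its speed; a pose out of reach is approached as far as the arm can. A call with a number of a shift or a turn outside -1 to 1 is refused whole. A call with a gripper value outside its range is refused whole. The fingers move at their own pace and stop on an object; "grip_force" is the grip in N (left out, the last holds). Time passes only in rows, so rows that repeat a pose let the fingers close. It gives the time, the measured TCP pose, the force and the opening at its end, in the units of the state.
- bot.sense(): the state, without advancing time (a new reading comes with each control period).
- bot.capture(name): name is "side" or "top"; returns the picture (384x512x3 uint8, red, green, blue); there is no depth.
- bot.camera_model(name): a dict with "camera_matrix" (3x3 intrinsics, pixels), "dist_coeffs" ([k1, k2, p1, p2, k3] as OpenCV has them; the pictures are not rectified), "extrinsics" (4x4, takes a point from world to camera coordinates). Camera axes: x right, y down, z forward; pixel columns grow to the right and rows downward; lengths in m; the calibration is good to about 2 mm. A picture is of the moment at which its call begins. camera_model takes no time and is no camera call.
- bot.job_done(): hands the job in, once; it reports no verdict.
The state is a dict: "time_s": time; "joints": joint angles; "joint_velocities": joint speeds; "joint_torque": joint torques, N m; "ee_pos": TCP position; "ee_rot": TCP orientation; "contact_force": force on the tool from outside, world axes, zero at the start; "wrist_torque": the same for the moment, N m; "opening": opening from 0.0 (shut) to 1.0 (fully open).
Only numpy, scipy, OpenCV 4.12 (cv2) and the standard library are available. Lean on these libraries where they do the work, as an engineer would, in place of code of your own. Each camera call takes 0.05 s, during which the arm holds its last target. There are 200 camera calls.

## Task

The round weighing pan of the counter scale has been put back askew and sits tipped up on its locating clip. Without lifting it, push the pan round on its hub with your fingertips until the notch in its rim meets the clip, then press it down beside the notch until it snaps fully home and lies level. Leave the other things on the table alone.

Things in the scene. Friction and masses are not known exactly. Their poses are not given: they have to be found in the camera images.
- scale_centre (a point): Fixed point of the counter scale, on the axis of its hub spigot, 99 mm above the table: where the centre of the pan's upper face lies once the pan is home. Axes: z up, x from the hub to the clip. Grey housing: 260 x 300 mm under the pan, its deck 72 mm above the table, plus a keypad that slopes down to 200 mm from the hub on the scale's -x side. Its place and yaw vary.
- scale_clip (a point): Fixed point in the locating clip, 97.5 mm from the hub axis along the scale's x and 99 mm above the table: where the pan's notch point lies once the pan is home. When the notch meets the clip it drops some 3.5 mm and stays 8 mm high; 5 to 10 N pressed down on the pan beside the notch (more if farther off) squeezes the springy clip, and the pan snaps home and stays.
- clip_crown (a point): Top of the clip, mid-length, 107 mm above the table. The clip is a white, split, springy snap post: a low rounded ridge lying radially, 86 to 119 mm from the hub axis, so its outer end shows beyond the pan's rim; 15 mm wide at the crown, 23 mm at its bulge 6 mm lower.
- pan_centre (a point): Centre of the upper face of the loose weighing pan: round steel plate 210 mm across, 4 mm thick, 0.42 kg, a lip 5 mm high round the edge, one notch in the rim, two black grips. A sleeve under it sits round the hub spigot with 2 mm play, so it turns in place, either way, pushed at a grip with a few newtons. Axes: the pan's own, z up square to the plate, x to the notch.
- pan: The same pan; origin 4 mm lower, at the centre of the plate's underside; same axes. Until the notch meets the clip the pan is tipped about 4 degrees: its high side rests on the clip, its low side on two rubber buffers 60 mm beyond the hub. At the start the notch is 0.7 to 3.14 rad away from the clip, either way.
- pan_notch (a point): Middle of the notch (open to the rim, 20 mm wide, 24 mm deep), level with the plate's upper face, 97.5 mm from the pan's centre along the pan's x.
- pan_grip_a (a point): Centre of one grip: a black block upright on the plate near the rim, 36 mm along the rim, 12 mm across it, 22 mm high (its foot 11 mm below this point), 92 mm from the pan's centre along the pan's +y, a quarter turn from the notch. Its ends, which look along the rim, can be pushed.
- pan_grip_b (a point): Centre of the other, equal grip, 92 mm from the pan's centre along the pan's -y.
- tin: Bystander: food tin 74 mm across, 108 mm high, left of the scale. Origin at its underside.
- jar: Bystander: jar 64 mm across, 85 mm high, right of the scale. Origin at its underside.
- weight: Bystander: brass check weight 38 mm across, 62 mm high, left of the scale. Origin at its underside.
- calculator: Bystander: desk calculator 150 x 105 x 16 mm lying left of the scale. Origin at its underside.
- stapler: Bystander: stapler 125 mm long, 50 mm high, right of the scale. Origin at its underside.
- tea_carton: Bystander: carton 65 x 125 x 75 mm, right of the scale. Origin at its underside.

How it is judged:
By the outcome, as a careful person would: the job done as asked, in the order asked, and still so for the second after the job is handed in, with the robot touching nothing.
It also fails if it takes over 64 s, if anything falls off the work surface, if the arm or the gripper's body presses on something with over 40 N, if the wrist force passes 120 N, or if a joint passes its speed limit or range.

## Working session

There is one attempt and no reset: what is moved stays moved. The work goes in short steps, Python scripts to look and compute and a tool call to move; the robot and the scene stay as the last step left them, time stands still between calls to the robot, and variables do not carry over. Pictures are saved under pics/ and viewed, about 8 in all and at most 12, crops included, and the job is handed in when it is done.

Besides the shell and the picture viewer there is one more tool, called after "Emit:" as a command line: name --argument value ..., lists and objects as JSON in quotes. jog_arm: Moves the arm, as the interface text tells. Shift numbers are shares of 250 mm and turn numbers shares of 180 degrees, none past 1 either way. Its arguments: {"type":"object","properties":{"increments":{"type":"array","items":{"type":"array","items":{"type":"array","items":{"type":"number","minimum":-1,"maximum":1}}}},"grip_force":{"type":"number"}},"required":["increments"]}

```bash
mkdir -p pics; ls
python3 - <<'E'
from cell import bot
import cv2
for n in("top","side"):
    im=bot.capture(n); cv2.imwrite(f"pics/{n}0.png",im[:,:,::-1])
    m=bot.camera_model(n); print(n,m)
print(bot.sense())
E
```

```text
pics
top {'camera_matrix': array([[437.65653488,   0.        , 259.66227043],
       [  0.        , 437.65653488, 187.32887715],
       [  0.        ,   0.        ,   1.        ]]), 'dist_coeffs': array([-0.13274893,  0.        ,  0.        ,  0.        ,  0.        ]), 'extrinsics': array([[-0.01222652, -0.99991035, -0.00545927,  0.07763243],
       [-0.98382973,  0.01300519, -0.1786335 ,  0.53176301],
       [ 0.17868849,  0.00318693, -0.98390054,  1.25790448],
       [ 0.        ,  0.        ,  0.        ,  1.        ]])}
side {'camera_matrix': array([[481.9077687 ,   0.        , 263.02866462],
       [  0.        , 481.9077687 , 197.66364194],
       [  0.        ,   0.        ,   1.        ]]), 'dist_coeffs': array([-0.15259699,  0.        ,  0.        ,  0.        ,  0.        ]), 'extrinsics': array([[-0.99921437, -0.03789387,  0.01160594,  0.51737914],
       [-0.03353206,  0.65227505, -0.75724029,  0.05531856],
       [ 0.0211245 , -0.75703455, -0.65303326,  1.36800555],
       [ 0.        ,  0.        ,  0.        ,  1.        ]])}
{'time_s': 0.1, 'joints': array([ 1.20939777e+00,  3.13961498e-01,  4.50894387e-02,  1.30359927e+00,
       -1.92390712e-05,  1.43119355e+00]), 'joint_velocities': array([ 1.44603677e-03, -1.64108200e-03,  4.68104623e-03,  6.15411354e-04,
        9.86421353e-05,  3.64412092e-04]), 'joint_torque': array([ 3.89119115e-03, -4.81724381e+01,  2.99244279e+01,  1.26888053e-02,
        1.12036571e-05,  1.83472804e-05]), 'ee_pos': array([0.12634291, 0.56047919, 0.23047616]), 'ee_rot': array([-3.13993127e+00, -2.14024001e-04,  2.91979672e+00]), 'contact_force': array([ 0.29301533, -0.12558377, -0.38135185]), 'wrist_torque': array([-0.01227771, -0.00017684,  0.08359892]), 'opening': 0.996201217352839}
```

View pics/top0.png

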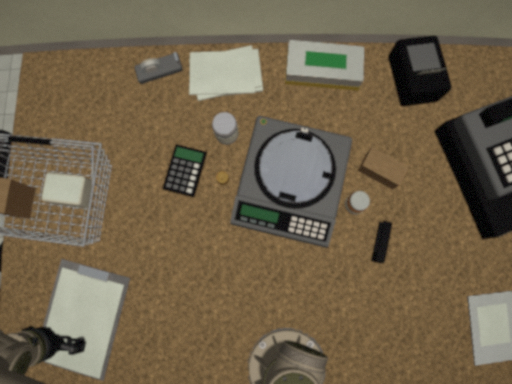

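View pics/side0.png

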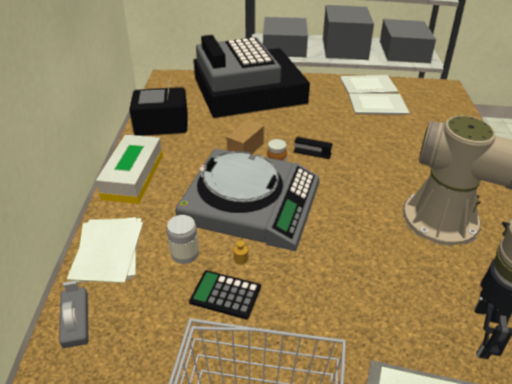

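The top view shows the pan at about (295,166) with grips near (321,148) and (268,180), and the keypad side facing the robot. I'll zoom in on the pan in both views.

Run:
```python
import cv2,numpy as np
a=cv2.imread("pics/top0.png")[110:250,225:360]; b=cv2.imread("pics/side0.png")[140:230,175:300]
a=cv2.resize(a,None,fx=4,fy=4,interpolation=2);b=cv2.resize(b,None,fx=3,fy=3,interpolation=2)
c=np.zeros((560,540+0,3),np.uint8);cv2.imwrite("pics/c0.png",a)
cv2.imwrite("pics/c1.png",cv2.resize(b,None,fx=1.6,fy=1.6))
```

```text
(no output)
```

View pics/c0.png

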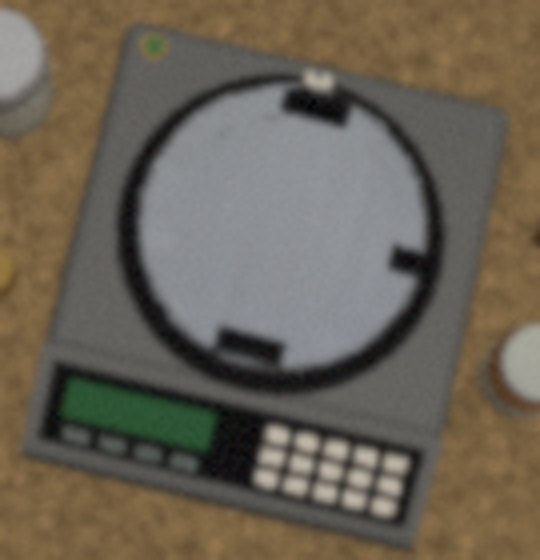

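View pics/c1.png

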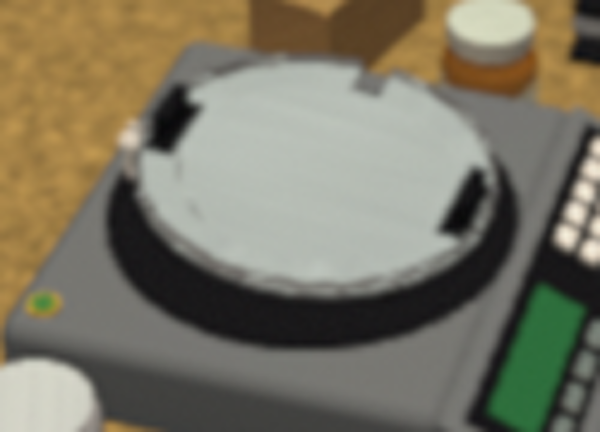

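```bash
cat > h.py <<'E'
import cv2,numpy as np
from cell import bot
M={n:bot.camera_model(n) for n in("top","side")}
def ray(n,p):
    m=M[n];u=cv2.undistortPoints(np.float64([[p]]),m["camera_matrix"],m["dist_coeffs"])[0,0]
    E=m["extrinsics"];R=E[:3,:3];return -R.T@E[:3,3],R.T@np.array([*u,1])
def plane(n,p,z):
    c,d=ray(n,p);return c+d*(z-c[2])/d[2]
def tri(p,q):
    A=[];b=[]
    for n,x in(("top",p),("side",q)):
        c,d=ray(n,x);d=d/np.linalg.norm(d);P=np.eye(3)-np.outer(d,d);A.append(P);b.append(P@c)
    return np.linalg.lstsq(np.vstack(A),np.hstack(b),rcond=None)[0]
E
python3 - <<'E'
from h import *
np.set_printoptions(precision=4,suppress=True)
T=lambda x,y:((x-1.5)/4+225,(y-1.5)/4+110)
S=lambda x,y:((x-2)/4.8+175,(y-2)/4.8+140)
for k,t,s in(("a",(316,105),(173,118)),("b",(250,346),(464,203)),("notch",(408,260),(372,84)),("clip",(319,80),(131,137))):
    print(k,tri(T(*t),S(*s)))
# housing deck corners at z=.072 (top view)
for c in((130,28),(506,110),(440,440),(52,352)): print(plane("top",T(*c),.072))
# pan ellipse, bright steel in both views
for n,(x,y),z in(("top",(295,166),.103),("side",(238,178),.103)):
    im=cv2.imread(f"pics/{n}0.png");h=cv2.cvtColor(im,cv2.COLOR_BGR2HSV)
    m=((h[...,2]>120)&(h[...,1]<70)).astype(np.uint8)
    k,l,st,ce=cv2.connectedComponentsWithStats(m);i=l[y,x]
    c=cv2.findContours((l==i).astype(np.uint8),0,1)[0][0]
    e=cv2.fitEllipse(cv2.convexHull(c));print(n,e,plane(n,e[0],z))
print(bot.sense()["joints"])
E
```

```text
a [ 0.6691 -0.0583  0.1176]
b [ 0.4966 -0.0073  0.1018]
notch [ 0.5568 -0.1229  0.0997]
clip [ 0.695  -0.0632  0.0986]
[0.746  0.0758 0.072 ]
[ 0.6783 -0.2065  0.072 ]
[ 0.4303 -0.1455  0.072 ]
[0.4987 0.1355 0.072 ]
top ((295.1589050292969, 166.40304565429688), (68.70660400390625, 70.2413330078125), 110.43865203857422) [ 0.5827 -0.0324  0.103 ]
side ((239.42544555664062, 175.45516967773438), (49.240455627441406, 77.97219848632812), 94.31784057617188) [ 0.5856 -0.0295  0.103 ]
[ 1.2094  0.314   0.0451  1.3036 -0.      1.4312]
```

```bash
cat >> h.py <<'E'
from scipy.spatial.transform import Rotation as Ro
def inc(targets,g=-1,R0=None,p0=None):
    s=bot.sense()
    R0=Ro.from_euler("xyz",s["ee_rot"]) if R0 is None else R0;p0=s["ee_pos"] if p0 is None else p0
    print(s["time_s"],s["ee_pos"].round(4),s["ee_rot"].round(3),s["contact_force"].round(2))
    for x,y,z,yaw in targets:
        R=Ro.from_euler("xyz",[np.pi,0,np.radians(yaw)])
        print([*((R0.inv()*R).as_rotvec()/np.pi).round(3).tolist(),*(R0.inv().apply(np.array([x,y,z])-p0)/.25).round(3).tolist(),g])
H=np.array([.583,-.0325])
def push(grip,rad,tan,z):   # pusher pose beside grip at world angle grip (deg)
    a=np.radians(grip);er=np.array([np.cos(a),np.sin(a)]);et=np.array([-er[1],er[0]])
    return (*(H+rad*er+tan*et),z,grip)
E
python3 - <<'E'
from h import *
inc([(.32,.30,.23,163.5),push(163.5,.088,-.045,.2)])
E
```

```text
0.1 [0.1263 0.5605 0.2305] [-3.14 -0.    2.92] [ 0.29 -0.13 -0.38]
[-0.001, -0.0, 0.021, -0.985, -0.846, 0.003, -1]
[-0.001, -0.0, 0.021, -1.964, -1.709, 0.124, -1]
```

Emit:
jog_arm --increments '[[[0,0,0.02,-0.25,-0.22,0,-1],[0,0,0.02,-0.5,-0.43,0,-1],[0,0,0.02,-0.74,-0.64,0,-1],[0,0,0.02,-0.98,-0.85,0,-1],[0,0,0.02,-0.98,-0.85,0,-1]]]'

```text
time_s: 0.72
ee_pos: [0.3121, 0.3073, 0.2306]
ee_rot: [-3.14, -0.0, 2.857]
contact_force: [0.7, 0.3, -0.4]
opening: 0.001
```

Run:
```python
from h import *
inc([push(163.5,.088,-.045,.2)])
```

```text
0.725 [0.3121 0.3073 0.2306] [-3.14  -0.     2.857] [ 0.65  0.29 -0.4 ]
[-0.001, -0.0, 0.001, -1.07, -0.819, 0.124, -1]
```

Emit:
jog_arm --increments '[[[0,0,0,-0.25,-0.2,0,-1],[0,0,0,-0.5,-0.4,0,-1],[0,0,0,-0.75,-0.6,0,-1],[0,0,0,-0.98,-0.8,0,-1],[0,0,0,-1.0,-0.82,0,-1]]]'

```text
time_s: 1.35
ee_pos: [0.4883, 0.0491, 0.2307]
ee_rot: [-3.14, -0.0, 2.857]
contact_force: [1.3, 0.3, 0.0]
opening: 0.002
```

Run:
```python
from h import *
inc([push(163.5,.088,-.045,.107)])
```

```text
1.35 [0.4883 0.0491 0.2307] [-3.14  -0.     2.857] [1.32 0.31 0.04]
[-0.0, -0.0, 0.001, -0.104, -0.025, 0.495, -1]
```

Emit:
jog_arm --increments '[[[0,0,0,-0.1,-0.025,0,-1],[0,0,0,-0.104,-0.025,0.2,-1],[0,0,0,-0.104,-0.025,0.35,-1],[0,0,0,-0.104,-0.025,0.45,-1],[0,0,0,-0.104,-0.025,0.49,-1]]]'

```text
time_s: 1.98
ee_pos: [0.51, 0.0357, 0.1063]
ee_rot: [-3.139, -0.004, 2.857]
contact_force: [0.0, 0.0, 0.2]
opening: 0.001
```

Run:
```python
from h import *
for n in("top","side"):
    im=bot.capture(n); cv2.imwrite(f"pics/{n}1.png",im[:,:,::-1])
a=cv2.imread("pics/top1.png")[110:250,225:360]; b=cv2.imread("pics/side1.png")[130:235,175:310]
cv2.imwrite("pics/d1.png",np.vstack([cv2.resize(a,None,fx=2.4,fy=2.4,interpolation=2),cv2.resize(b,None,fx=2.4,fy=2.4,interpolation=2)]))
inc([push(163.5+k*8,.088,-.034,.107) for k in range(0,5)])
```

```text
2.075 [0.5107 0.0357 0.1073] [-3.140e+00 -2.000e-03  2.857e+00] [0.3  0.64 0.15]
[-0.001, -0.001, 0.001, -0.003, -0.044, 0.001, -1]
[-0.001, -0.001, -0.043, 0.013, -0.094, 0.001, -1]
[-0.0, -0.001, -0.088, 0.022, -0.146, 0.002, -1]
[-0.0, -0.001, -0.132, 0.023, -0.198, 0.002, -1]
[-0.0, -0.001, -0.177, 0.017, -0.251, 0.002, -1]
```

View pics/d1.png

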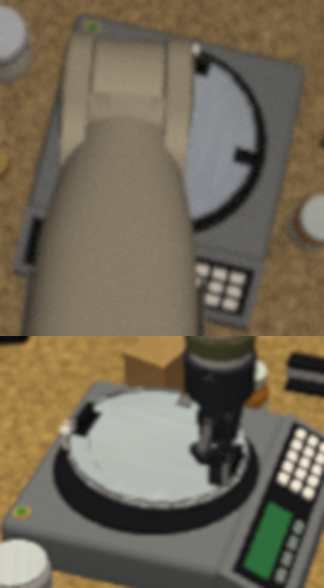

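The fingers stand beside grip b without touching the pan. Now pushing.

Emit:
jog_arm --increments '[[[0,0,0,-0.003,-0.044,0.001,-1],[0,0,-0.022,0.006,-0.07,0.001,-1],[0,0,-0.043,0.013,-0.094,0.001,-1],[0,0,-0.066,0.018,-0.12,0.001,-1],[0,0,-0.088,0.022,-0.146,0.001,-1]]]'

```text
time_s: 2.7
ee_pos: [0.4959, 0.0018, 0.1085]
ee_rot: [-3.141, -0.0, 3.136]
contact_force: [0.2, 1.5, -0.1]
opening: 0.001
```

Run:
```python
from h import *
for n in("top","side"):
    im=bot.capture(n); cv2.imwrite(f"pics/{n}2.png",im[:,:,::-1])
inc([push(179.5+k*6,.088,-.034,.107) for k in range(1,6)])
```

```text
2.8 [0.4957 0.0013 0.1084] [-3.140e+00 -1.000e-03  3.133e+00] [-0.25 -0.55  1.53]
[-0.001, -0.0, -0.033, 0.014, -0.034, 0.006, -1]
[-0.0, -0.0, -0.067, 0.022, -0.072, 0.006, -1]
[-0.0, -0.0, -0.1, 0.026, -0.112, 0.006, -1]
[-0.0, -0.0, -0.133, 0.026, -0.151, 0.006, -1]
[-0.0, -0.0, -0.167, 0.022, -0.19, 0.006, -1]
```

Emit:
jog_arm --increments '[[[0,0,-0.033,0.014,-0.034,0.004,-1],[0,0,-0.067,0.022,-0.072,0.004,-1],[0,0,-0.1,0.026,-0.112,0.004,-1],[0,0,-0.133,0.026,-0.151,0.004,-1],[0,0,-0.167,0.022,-0.19,0.004,-1]]]'

```text
time_s: 3.42
ee_pos: [0.4898, -0.0456, 0.1087]
ee_rot: [3.141, 0.0, -2.623]
contact_force: [-2.1, 6.2, 6.3]
opening: 0.001
```

Run:
```python
from h import *
for n in("top","side"):
    im=bot.capture(n); cv2.imwrite(f"pics/{n}3.png",im[:,:,::-1])
a=cv2.imread("pics/top3.png")[110:250,225:360]; b=cv2.imread("pics/side3.png")[130:235,175:310]
cv2.imwrite("pics/d3.png",np.hstack([cv2.resize(a,(390,400),interpolation=2),cv2.resize(b,(390,400),interpolation=2)]))
inc([push(209.5+k*6,.088,-.034,.108) for k in range(1,6)])
```

```text
3.525 [ 0.4902 -0.0466  0.1088] [-3.14  -0.    -2.626] [-1.75  0.64  4.44]
[-0.001, -0.0, -0.033, 0.013, -0.035, 0.003, -1]
[-0.001, -0.0, -0.066, 0.022, -0.074, 0.003, -1]
[-0.001, -0.0, -0.1, 0.026, -0.113, 0.003, -1]
[-0.001, -0.0, -0.133, 0.026, -0.153, 0.003, -1]
[-0.0, -0.0, -0.166, 0.022, -0.192, 0.003, -1]
```

View pics/d3.png

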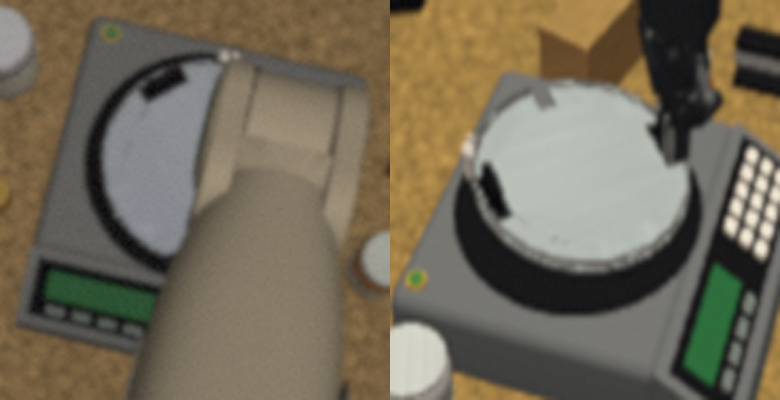

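The pan has turned about 45° CCW, with the notch now about halfway to the clip. An upward force of about 5 N suggests the tip brushes the lip, so I'll ride higher and further inward.

Run:
```python
from h import *
inc([push(209.5+k*6,.082,-.034,.1105) for k in range(0,5)])
```

```text
3.525 [ 0.4902 -0.0466  0.1088] [-3.14  -0.    -2.626] [-1.75  0.64  4.44]
[-0.001, -0.0, 0.0, -0.023, 0.002, -0.007, -1]
[-0.001, -0.0, -0.033, -0.01, -0.033, -0.007, -1]
[-0.001, -0.0, -0.066, -0.002, -0.069, -0.007, -1]
[-0.001, -0.0, -0.1, 0.003, -0.106, -0.007, -1]
[-0.001, -0.0, -0.133, 0.004, -0.143, -0.007, -1]
```

Emit:
jog_arm --increments '[[[0,0,0,-0.023,0.004,-0.008,-1],[0,0,-0.033,-0.01,-0.033,-0.008,-1],[0,0,-0.066,-0.002,-0.069,-0.008,-1],[0,0,-0.1,0.003,-0.106,-0.008,-1],[0,0,-0.133,0.004,-0.143,-0.008,-1]]]'

```text
time_s: 4.15
ee_pos: [0.5071, -0.0771, 0.1115]
ee_rot: [-3.141, 0.001, -2.205]
contact_force: [-2.2, 5.0, 3.5]
opening: 0.002
```

Run:
```python
from h import *
for n in("top","side"):
    im=bot.capture(n); cv2.imwrite(f"pics/{n}4.png",im[:,:,::-1])
# grip a from dark blobs inside pan, top view
im=cv2.imread("pics/top4.png");g=cv2.cvtColor(im,cv2.COLOR_BGR2HSV)
m=(g[...,2]<60).astype(np.uint8)
k,l,st,ce=cv2.connectedComponentsWithStats(m)
for i in range(1,k):
    p=plane("top",ce[i],.11);r=np.hypot(*(p[:2]-H))
    if r<.12 and st[i,4]>20: print(st[i,4],p,r,np.degrees(np.arctan2(*(p[:2]-H)[::-1])))
inc([push(233.5+k*4,.082,-.034,.1105) for k in range(1,6)])
```

```text
668 [0.57454532 0.04216203 0.11      ] 0.075139205329121 96.46061804894573
21 [ 0.67880568 -0.08703845  0.11      ] 0.11024141534294692 -29.651176243858902
4.25 [ 0.5079 -0.0782  0.1114] [-3.139  0.    -2.209] [0.32 2.54 1.28]
[-0.001, 0.0, -0.023, 0.011, -0.02, 0.004, -1]
[-0.001, -0.0, -0.045, 0.018, -0.044, 0.004, -1]
[-0.001, -0.0, -0.067, 0.023, -0.068, 0.004, -1]
[-0.001, -0.0, -0.089, 0.027, -0.092, 0.004, -1]
[-0.001, -0.0, -0.111, 0.029, -0.117, 0.004, -1]
```

Emit:
jog_arm --increments '[[[0,0,-0.023,0.011,-0.02,0.002,-1],[0,0,-0.045,0.018,-0.044,0.002,-1],[0,0,-0.067,0.023,-0.068,0.002,-1],[0,0,-0.075,0.025,-0.077,0.002,-1]]]'

```text
time_s: 4.75
ee_pos: [0.5197, -0.0941, 0.1111]
ee_rot: [-3.14, 0.0, -1.974]
contact_force: [-1.2, 4.3, 2.1]
opening: -0.002
```

Run:
```python
from h import *
for n in("top","side"):
    im=bot.capture(n); cv2.imwrite(f"pics/{n}5.png",im[:,:,::-1])
a=cv2.imread("pics/top5.png")[110:250,225:360]; b=cv2.imread("pics/side5.png")[130:235,175:310]
cv2.imwrite("pics/d5.png",np.hstack([cv2.resize(a,(390,400),interpolation=2),cv2.resize(b,(390,400),interpolation=2)]))
inc([push(247+k*3,.082,-.034,.1105) for k in range(1,6)])
```

```text
4.85 [ 0.5198 -0.0942  0.1111] [-3.139  0.    -1.975] [-1.07  4.21  2.01]
[-0.001, 0.0, -0.017, 0.009, -0.018, 0.002, -1]
[-0.001, -0.0, -0.034, 0.014, -0.035, 0.002, -1]
[-0.001, -0.0, -0.051, 0.019, -0.053, 0.002, -1]
[-0.001, -0.0, -0.067, 0.023, -0.071, 0.003, -1]
[-0.001, -0.0, -0.084, 0.026, -0.09, 0.003, -1]
```

View pics/d5.png

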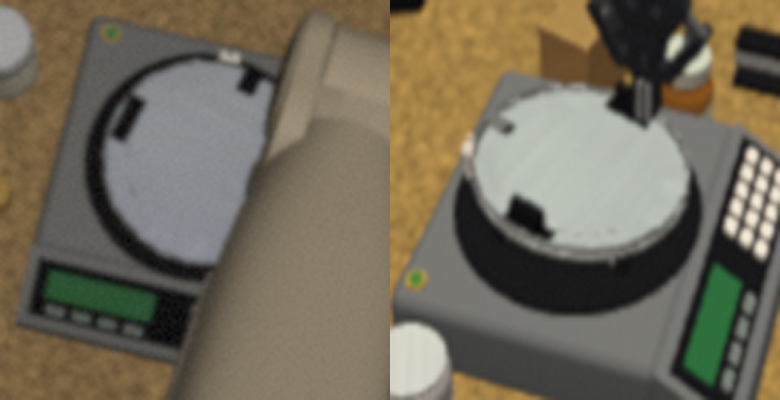

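Crop 5: the notch is at top-pixel (311,138) and the clip at (304,130), so there is about 20° left. Computing it.

Run:
```python
from h import *
for n,p,z in(("notch",(311.2,138),.106),("a",(269.3,151.3),.114),("clip",(304.5,129.7),.106)):
    d=plane("top",p,z)[:2]-H;print(n,np.hypot(*d),np.degrees(np.arctan2(d[1],d[0])))
for rng in(range(2,11,2),range(12,21,2)):
  inc([push(243+k*2,.082,-.034,.1105) for k in rng])
```

```text
notch 0.09678283754235348 -30.401283135677186
a 0.0855548300995969 60.0653726450868
clip 0.11310462594130725 -15.50518944712143
4.85 [ 0.5198 -0.0942  0.1111] [-3.139  0.    -1.975] [-1.07  4.21  2.01]
[-0.001, 0.0, -0.001, 0.002, -0.0, 0.002, -1]
[-0.001, 0.0, -0.023, 0.011, -0.023, 0.002, -1]
[-0.001, -0.0, -0.045, 0.018, -0.047, 0.002, -1]
[-0.001, -0.0, -0.067, 0.023, -0.071, 0.003, -1]
[-0.001, -0.0, -0.09, 0.027, -0.096, 0.003, -1]
4.85 [ 0.5198 -0.0942  0.1111] [-3.139  0.    -1.975] [-1.07  4.21  2.01]
[-0.001, -0.0, -0.112, 0.028, -0.121, 0.003, -1]
[-0.001, -0.0, -0.134, 0.029, -0.145, 0.003, -1]
[-0.001, -0.0, -0.156, 0.027, -0.17, 0.003, -1]
[-0.001, -0.0, -0.179, 0.024, -0.195, 0.003, -1]
[-0.001, -0.0, -0.201, 0.019, -0.219, 0.003, -1]
```

Emit:
jog_arm --increments '[[[0,0,-0.012,0.006,-0.012,0.002,-1],[0,0,-0.023,0.011,-0.023,0.002,-1],[0,0,-0.034,0.014,-0.035,0.002,-1],[0,0,-0.045,0.018,-0.047,0.002,-1],[0,0,-0.056,0.02,-0.059,0.002,-1]]]'

```text
time_s: 5.48
ee_pos: [0.5314, -0.1046, 0.1105]
ee_rot: [-3.14, -0.0, -1.797]
contact_force: [-1.0, 3.9, 1.0]
opening: 0.002
```

```bash
cat >> h.py <<'E'
def look(tag):
    "grip a angle in the top view, notch = -90 deg; centroid heights printed"
    out={}
    for n in("top","side"):
        im=bot.capture(n);cv2.imwrite(f"pics/{n}{tag}.png",im[:,:,::-1]);g=im.max(2)
        m=cv2.morphologyEx((g<75).astype(np.uint8),cv2.MORPH_OPEN,np.ones((2,2)))
        k,l,st,ce=cv2.connectedComponentsWithStats(m)
        for i in range(1,k):
            p=plane(n,ce[i],.112);d=p[:2]-H;r=np.hypot(*d)
            if r<.115 and 15<st[i,4]<220: print(n,st[i,4],ce[i].round(1),p.round(4),round(r,4),np.degrees(np.arctan2(d[1],d[0])).round(1))
E
python3 - <<'E'
from h import *
look("6")
inc([push(257+k*1.5,.082,-.034,.109) for k in range(0,5)])
E
```

```text
top 91 [320.7 136.9] [ 0.6676 -0.1085  0.112 ] 0.1137 -41.9
top 50 [318.9 167.4] [ 0.5769 -0.0996  0.112 ] 0.0674 -95.2
side 94 [228.5 189.1] [0.6092 0.0417 0.112 ] 0.0787 70.6
5.575 [ 0.5318 -0.1049  0.1106] [-3.139 -0.    -1.798] [-0.73  2.73  1.15]
[-0.001, -0.0, -0.0, -0.0, 0.002, 0.006, -1]
[-0.001, -0.0, -0.008, 0.003, -0.007, 0.006, -1]
[-0.001, -0.0, -0.017, 0.007, -0.016, 0.006, -1]
[-0.001, -0.0, -0.025, 0.01, -0.025, 0.006, -1]
[-0.001, -0.0, -0.033, 0.012, -0.033, 0.006, -1]
```

Emit:
jog_arm --increments '[[[0,0,-0.008,0.003,-0.009,0.002,-1],[0,0,-0.017,0.007,-0.018,0.002,-1],[0,0,-0.025,0.01,-0.027,0.002,-1],[0,0,-0.025,0.01,-0.027,0.002,-1]]]'

```text
time_s: 6.08
ee_pos: [0.5377, -0.1088, 0.1101]
ee_rot: [-3.139, -0.0, -1.719]
contact_force: [-2.3, 2.8, 3.3]
opening: -0.001
```

Run:
```python
from h import *
look("7")
a=cv2.imread("pics/top7.png")[110:250,225:360]; b=cv2.imread("pics/side7.png")[130:235,175:310]
cv2.imwrite("pics/d7.png",np.hstack([cv2.resize(a,(390,400),interpolation=2),cv2.resize(b,(390,400),interpolation=2)]))
inc([push(261.5+k*1.5,.082,-.034,.110) for k in range(0,5)])
```

```text
top 54 [320.4 164.7] [ 0.5847 -0.1043  0.112 ] 0.0718 -88.7
side 97 [231.9 190.9] [0.5995 0.0488 0.112 ] 0.083 78.5
6.175 [ 0.5377 -0.1088  0.1101] [-3.139e+00 -1.000e-03 -1.720e+00] [-1.64  3.18  3.41]
[-0.001, -0.0, -0.0, -0.001, 0.002, 0.0, -1]
[-0.001, -0.0, -0.008, 0.003, -0.007, 0.0, -1]
[-0.001, -0.0, -0.017, 0.006, -0.016, 0.0, -1]
[-0.001, -0.0, -0.025, 0.009, -0.024, 0.0, -1]
[-0.001, -0.0, -0.033, 0.012, -0.033, 0.0, -1]
```

View pics/d7.png

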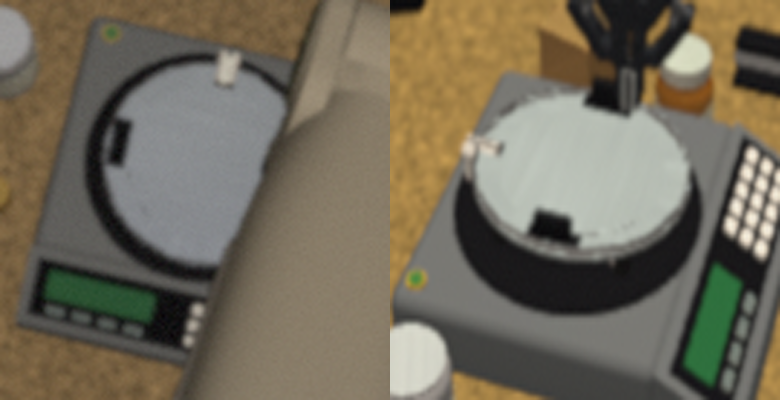

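The clip now shows white inside the notch, centred at about top pixel (304,134). I'll back off, lift and then go above the pressing point beside the notch.

Run:
```python
from h import *
for n,p,z in(("clipnotch",(304.3,133.8),.106),("a",(266.2,159.7),.114)):
    d=plane("top",p,z)[:2]-H;print(n,np.hypot(*d),np.degrees(np.arctan2(d[1],d[0])))
b=push(261.5,.082,-.018,.1105)
inc([b,(b[0],b[1],.16,261.5),(.6632,-.0247,.16,256),(.6632,-.0247,.13,256)])
```

```text
clipnotch 0.10079369926589017 -16.85452427453033
a 0.08534238908502412 77.86414293302158
6.175 [ 0.5377 -0.1088  0.1101] [-3.139e+00 -1.000e-03 -1.720e+00] [-1.64  3.18  3.41]
[-0.001, -0.0, -0.0, -0.001, -0.062, -0.002, -1]
[-0.001, -0.0, -0.0, -0.0, -0.063, -0.2, -1]
[-0.001, -0.0, 0.03, -0.407, -0.447, -0.199, -1]
[-0.001, -0.0, 0.03, -0.407, -0.447, -0.079, -1]
```

Emit:
jog_arm --increments '[[[0,0,0,0,0.03,0,-1],[0,0,0,0,0.06,0,-1],[0,0,0,0,0.06,-0.1,-1],[0,0,0,0,0.06,-0.2,-1],[0,0,0,0,0.06,-0.25,-1]]]'

```text
time_s: 6.8
ee_pos: [0.5228, -0.1071, 0.1739]
ee_rot: [-3.137, -0.002, -1.72]
contact_force: [0.7, -0.4, 0.1]
opening: -0.001
```

Run:
```python
from h import *
inc([(.62,-.05,.16,256),(.6632,-.0247,.16,256),(.6632,-.0247,.13,256)])
```

```text
6.8 [ 0.5228 -0.1071  0.1739] [-3.137e+00 -2.000e-03 -1.720e+00] [ 0.71 -0.4   0.15]
[-0.001, -0.001, 0.03, -0.284, -0.35, 0.056, -1]
[-0.001, -0.001, 0.03, -0.41, -0.506, 0.057, -1]
[-0.001, -0.001, 0.03, -0.41, -0.506, 0.177, -1]
```

Emit:
jog_arm --increments '[[[0,0,0.03,-0.14,-0.18,0,-1],[0,0,0.03,-0.28,-0.35,0,-1],[0,0,0.03,-0.41,-0.505,0,-1],[0,0,0.03,-0.41,-0.505,0.1,-1],[0,0,0.03,-0.41,-0.505,0.17,-1]]]'

```text
time_s: 7.42
ee_pos: [0.6628, -0.0243, 0.1296]
ee_rot: [-3.139, -0.002, -1.814]
contact_force: [-0.2, -0.8, 1.0]
opening: 0.006
```

Run:
```python
from h import *
look("8")
a=cv2.imread("pics/top8.png")[110:250,225:360]; b=cv2.imread("pics/side8.png")[130:235,175:310]
cv2.imwrite("pics/d8.png",np.hstack([cv2.resize(a,(390,400),interpolation=2),cv2.resize(b,(390,400),interpolation=2)]))
inc([(.6632,-.0247,z,256) for z in(.12,.112,.108,.104,.1)])
```

```text
top 191 [333.2 174.6] [ 0.5554 -0.14    0.112 ] 0.111 -104.4
side 108 [251.1 154.6] [ 0.5582 -0.1175  0.112 ] 0.0886 -106.3
side 100 [231.7 194.2] [0.5988 0.0619 0.112 ] 0.0957 80.5
7.525 [ 0.6611 -0.0245  0.1284] [ 3.140e+00 -2.000e-03 -1.814e+00] [-0.78  0.51 -1.57]
[0.0, -0.001, 0.0, -0.001, -0.009, 0.033, -1]
[0.0, -0.001, 0.0, -0.001, -0.009, 0.065, -1]
[0.0, -0.001, 0.0, -0.001, -0.009, 0.081, -1]
[0.0, -0.001, 0.0, -0.001, -0.009, 0.097, -1]
[0.0, -0.001, 0.0, -0.001, -0.009, 0.113, -1]
```

View pics/d8.png

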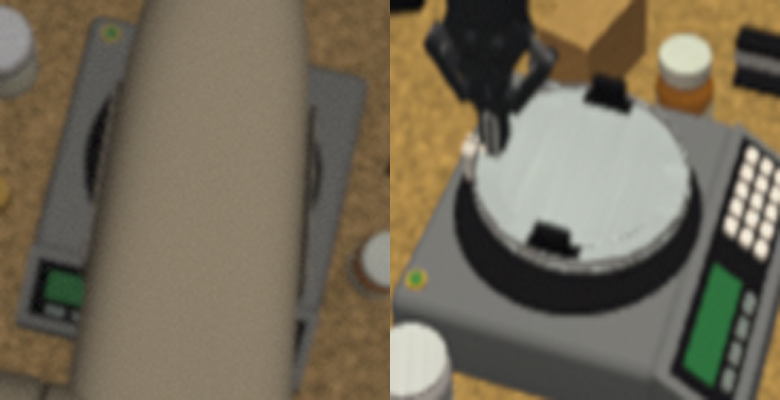

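The fingers hover beside the clip, and grip a has dropped about 3 px since the release, so the notch is on the clip. Pressing down.

Emit:
jog_arm --increments '[[[0,0,0,0,-0.009,0.033,-1],[0,0,0,0,-0.009,0.065,-1],[0,0,0,0,-0.009,0.075,-1],[0,0,0,0,-0.009,0.083,-1],[0,0,0,0,-0.009,0.087,-1]]]'

```text
time_s: 8.15
ee_pos: [0.6634, -0.0251, 0.1069]
ee_rot: [3.141, -0.002, -1.814]
contact_force: [0.6, 0.5, -0.8]
opening: 0.001
```

Emit:
jog_arm --increments '[[[0,0,0,0,0,0.006,-1],[0,0,0,0,0,0.012,-1],[0,0,0,0,0,0.018,-1],[0,0,0,0,0,0.022,-1],[0,0,0,0,0,0.022,-1]]]'

```text
time_s: 8.78
ee_pos: [0.6641, -0.025, 0.1038]
ee_rot: [-3.14, -0.002, -1.814]
contact_force: [-2.6, 0.5, 10.8]
opening: -0.002
```

Emit:
jog_arm --increments '[[[0,0,0,-0.001,0.002,0.014,-1],[0,0,0,-0.001,0.002,0.02,-1],[0,0,0,-0.001,0.002,0.026,-1],[0,0,0,-0.001,0.002,0.03,-1],[0,0,0,-0.001,0.002,0.03,-1]]]'

```text
time_s: 9.4
ee_pos: [0.6646, -0.0249, 0.0988]
ee_rot: [-3.136, -0.002, -1.814]
contact_force: [-2.5, -0.0, 13.5]
opening: 0.002
```

Emit:
jog_arm --increments '[[[0,0,0,0,0,0.018,-1],[0,0,0,0,0,0.022,-1],[0,0,0,0,0,0.022,-1]]]'

```text
time_s: 9.78
ee_pos: [0.6647, -0.0249, 0.0986]
ee_rot: [-3.133, -0.002, -1.814]
contact_force: [-10.9, 1.5, 28.6]
opening: 0.001
```

The pan is stiff at z = 98.6 mm, which means it has bottomed. Lifting straight up and clearing the view.

Emit:
jog_arm --increments '[[[0,0,0,0,0,-0.04,-1],[0,0,0,0,0,-0.2,-1],[0,0,0,0,0,-0.4,-1],[0,0,0,0,0,-0.5,-1],[0,0,0,0,0,-0.55,-1]]]'

```text
time_s: 10.4
ee_pos: [0.6643, -0.0244, 0.2375]
ee_rot: [-3.131, -0.002, -1.814]
contact_force: [-0.1, -0.9, -0.7]
opening: 0.005
```

Run:
```python
from h import *
inc([(.45,.15,.24,256),(.35,.33,.24,256)])
```

```text
10.4 [ 0.6643 -0.0244  0.2375] [-3.131e+00 -2.000e-03 -1.814e+00] [-0.09 -0.9  -0.68]
[-0.003, -0.001, 0.0, -0.471, 1.0, -0.022, -1]
[-0.003, -0.001, 0.0, -1.073, 1.561, -0.029, -1]
```

Emit:
jog_arm --increments '[[[0,0,0,-0.1,0.2,-0.02,-1],[0,0,0,-0.21,0.4,-0.02,-1],[0,0,0,-0.31,0.6,-0.02,-1],[0,0,0,-0.42,0.8,-0.02,-1],[0,0,0,-0.52,1.0,-0.02,-1]]]'

```text
time_s: 11.02
ee_pos: [0.4509, 0.1629, 0.2383]
ee_rot: [-3.133, -0.002, -1.814]
contact_force: [0.4, 0.6, 0.6]
opening: -0.002
```

Emit:
jog_arm --increments '[[[0,0,0,-0.18,0.16,0,-1],[0,0,0,-0.36,0.32,0,-1],[0,0,0,-0.54,0.48,0,-1],[0,0,0,-0.7,0.6,0,-1],[0,0,0,-0.7,0.6,0,-1]]]'

```text
time_s: 11.65
ee_pos: [0.3454, 0.3711, 0.2351]
ee_rot: [-3.135, -0.004, -1.809]
contact_force: [-0.2, -0.5, -0.3]
opening: 0.001
```

Run:
```python
from h import *
look("9")
a=cv2.imread("pics/top9.png")[110:250,225:360]; b=cv2.imread("pics/side9.png")[130:235,175:310]
cv2.imwrite("pics/d9.png",np.hstack([cv2.resize(a,(390,400),interpolation=2),cv2.resize(b,(390,400),interpolation=2)]))
def box(p):
    i=cv2.imread(p);return i
for n in("top","side"):
    d=cv2.absdiff(cv2.imread(f"pics/{n}0.png"),cv2.imread(f"pics/{n}9.png")).max(2)
    m=cv2.morphologyEx((d>40).astype(np.uint8),cv2.MORPH_OPEN,np.ones((3,3)))
    print(n,[s.tolist() for s in cv2.connectedComponentsWithStats(m)[2][1:]])
```

```text
side 102 [251.  155.8] [ 0.558  -0.1115  0.112 ] 0.0829 -107.6
side 91 [231.  194.8] [0.6005 0.0648 0.112 ] 0.0988 79.8
top [[293, 130, 3, 3, 9], [295, 131, 17, 11, 119], [261, 151, 9, 18, 125], [324, 165, 7, 8, 46], [323, 178, 5, 4, 20], [279, 192, 17, 10, 119], [61, 196, 84, 80, 1824], [65, 210, 5, 4, 19], [96, 211, 9, 6, 43], [63, 216, 7, 6, 35], [73, 220, 3, 3, 9], [48, 224, 8, 5, 34], [59, 225, 8, 10, 54], [71, 226, 10, 6, 48], [52, 231, 3, 4, 12], [66, 233, 3, 4, 12], [41, 235, 3, 3, 9], [85, 239, 3, 3, 9], [24, 242, 31, 45, 464], [38, 242, 66, 28, 983], [57, 269, 67, 110, 3682], [130, 280, 80, 104, 875], [105, 306, 76, 78, 3245], [0, 326, 85, 58, 2239], [0, 341, 2, 3, 6], [298, 344, 7, 4, 25], [292, 352, 6, 3, 18], [284, 363, 7, 4, 24], [100, 380, 4, 4, 14]]
side [[392, 0, 60, 29, 383], [452, 0, 60, 37, 1368], [347, 7, 9, 6, 43], [358, 7, 13, 14, 118], [412, 9, 20, 15, 149], [433, 8, 21, 47, 557], [331, 19, 92, 156, 7067], [338, 23, 11, 17, 143], [349, 23, 25, 26, 483], [401, 23, 27, 16, 319], [435, 116, 6, 6, 31], [442, 118, 5, 5, 22], [442, 133, 5, 13, 48], [419, 135, 5, 12, 37], [498, 137, 14, 10, 95], [472, 144, 20, 15, 130], [243, 151, 16, 10, 122], [419, 153, 15, 14, 144], [486, 152, 22, 20, 281], [509, 154, 3, 9, 24], [204, 157, 13, 15, 119], [317, 169, 67, 87, 3414], [266, 174, 13, 16, 124], [478, 181, 34, 32, 545], [205, 183, 3, 3, 9], [222, 189, 18, 10, 124], [215, 192, 4, 5, 18], [474, 221, 38, 139, 3252]]
```

View pics/d9.png

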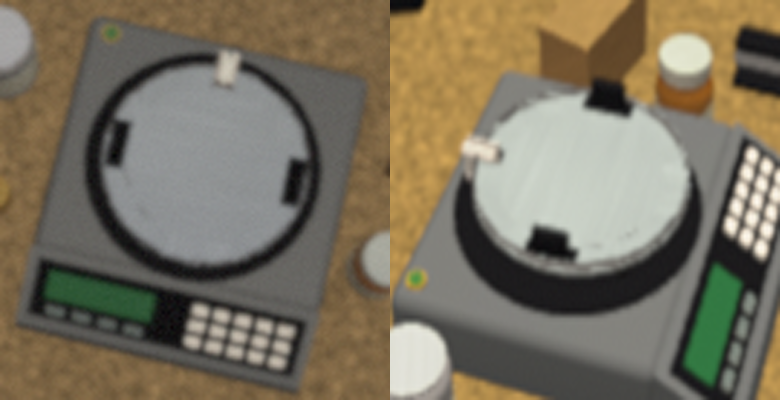

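Run:
```python
from h import *
def hull(n,f,y,x):
    h=cv2.cvtColor(cv2.imread(f),cv2.COLOR_BGR2HSV);m=((h[...,2]>120)&(h[...,1]<70)).astype(np.uint8)
    l=cv2.connectedComponents(m)[1];c=cv2.findContours((l==l[y,x]).astype(np.uint8),0,1)[0][0];return cv2.convexHull(c)
for f in("0","9"):
    et=cv2.fitEllipse(hull("top",f"pics/top{f}.png",166,295));es=cv2.fitEllipse(hull("side",f"pics/side{f}.png",178,238))
    print(f,"centre",tri(et[0],es[0]).round(4),es)
print("a",tri(((117-1)/2.889+225,(143-1)/2.857+110),(231,194.8)),"b",tri(((294-1)/2.889+225,(181-1)/2.857+110),(251,155.8)))
s=M["side"];t=np.radians(-14.5)
for nm,k in(("home",0),("unsnapped",8/157.5)):
    print(nm)
    for a in(0,90,180,270):
        q=np.radians(a);x,y=.1*np.cos(q),.1*np.sin(q);z=.099+k*(x+.06)
        P=np.array([H[0]+x*np.cos(t)-y*np.sin(t),H[1]+x*np.sin(t)+y*np.cos(t),z])
        E=s["extrinsics"];print(a,cv2.projectPoints(P[None],cv2.Rodrigues(E[:3,:3])[0],E[:3,3],s["camera_matrix"],s["dist_coeffs"])[0].ravel().round(1))
c=cv2.imread("pics/side9.png")[145:220,185:290];cv2.imwrite("pics/e9.png",cv2.resize(c,None,fx=7,fy=7,interpolation=2))
```

```text
0 centre [ 0.5847 -0.0328  0.1001] ((239.42544555664062, 175.45516967773438), (49.240455627441406, 77.97219848632812), 94.31784057617188)
9 centre [ 0.5778 -0.0375  0.0252] ((251.65716552734375, 197.87774658203125), (97.8863296508789, 152.10546875), 97.42267608642578)
a [0.60261488 0.05392085 0.10317563] b [ 0.56014467 -0.12156831  0.10523598]
home
0 [207.  169.4]
90 [228.3 198.4]
180 [275.1 182.8]
270 [251.4 155.9]
unsnapped
0 [206.9 167.1]
90 [228.2 197.5]
180 [275.1 183.3]
270 [251.4 155. ]
```

View pics/e9.png

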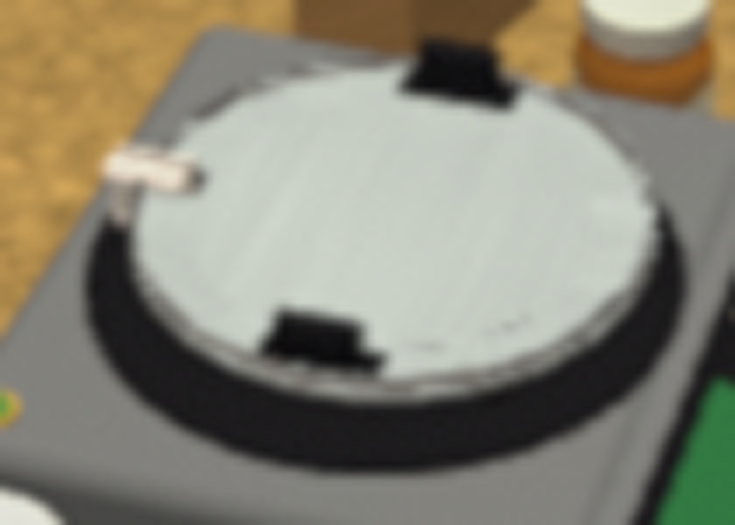

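The clip crown stands clear above the plate through the notch, both grips triangulate to within 2 mm in height, and grip b's side-view row (155.8) fits the snapped-home prediction. Handing in.

```bash
python3 -c "
from cell import bot
print(bot.job_done())"
```

```text
the job is handed in; nothing more can be done
None
```

The pan is turned onto its clip, pressed home and handed in at about 12 s on the robot's clock. With shut fingertips I pushed grip b counter-clockwise about 93° until the clip showed white in the notch. I backed off, pressed down about 27 mm to one side of the notch, and moved the arm clear.

**Checks that agreed**
- **Press:** contact reached 10.8 N at 103.8 mm. The pan then gave way to 98.8 mm and stayed stiff at 98.6 mm under 28.6 N; home is 99 mm.
- **Final pictures:** the clip crown stands proud through the notch. The two grips triangulate to within 2 mm of the same height.
- **Forces and bystanders:** the largest force reported at the end of a move was about 31 N. The picture differences around the scale were only at the pan's grips, notch and clip; nothing near the other items had changed except where the arm showed in the view.

**Checks that failed or were weak**
- **Pan ellipse:** the automatic ellipse fit on the final pictures failed because the mask ran into other bright areas. It gave a pan centre at 25 mm, which I discarded.
- **Level:** this rests on the press depth and grip heights. In the side view, home and not-snapped differ by only 1 to 2 pixels, so the pictures alone are weak proof.
- **Lip contact:** during the turn there was 4 to 6 N of upward force, probably the fingertip brushing the lip. I raised the tip and moved it inward.

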